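Snap a lid onto the pot that holds the dried crucible

TASK

The dried crucible must not take up damp before it is weighed: take just the top lid off the stack of lids, set it on the clear pot that has the crucible in it and press it down until it has snapped fully home and sits level all round. Leave the other lids in their stack and the empty pot where they are.

Things in the scene. Friction and masses are not known exactly. Their poses are not given: they have to be found in the camera images.
- pot_full: clear plastic sample pot, loose, standing open with the white porcelain crucible (41 mm wide, 33 mm high) inside: 50 mm outside diameter, 58 mm high, 2.5 mm wall, with a rounded snap bead 53 mm across round its rim. Origin at the centre of its underside, z up.
- pot_empty: an identical clear pot, open and empty, to be left alone. Origin at the centre of its underside. The two pots may stand either way round.
- dry_crucible: the white porcelain crucible standing in pot_full; origin at the centre of its underside.
- lid_top: top one of three white snap lids: ribbed skirt 64 mm outside, 57 mm inside, 14 mm high, with a 40 mm plug seal within and a raised panel 53 mm wide, 2 mm high on top (16 mm in all). Origin: centre of the skirt's foot, z up. Seated, it lies 47 mm above the pot's origin; sprung tabs inside the skirt hold it about 6 mm higher until pressed (8 to 15 N). Grip the skirt from above.
- lid_middle: the middle lid of the stack, identical. The lids lie 14 mm apart: each skirt stands on the shoulder of the lid below, round its raised panel.
- lid_bottom: the bottom lid of the stack, identical, standing on the worktop.
- lid_top_seat (a point): point on the top lid's axis at the underside of its closed top (11 mm above the lid's origin).
- pot_full_rim (a point): centre of the mouth of pot_full, at the height of the top of its rim (58 mm above the pot's origin).
Things that resemble listed ones, but are neither listed nor needed, are in the scene too. What is shaped like the lid_top but turquoise is not meant.

How it is judged:
At the end, for the whole second after the job is handed in: Top lid snapped home on the pot with the crucible: within 2 mm of the rim, 5 mm of centre, 0.04 rad square to the pot, 0.06 rad level, at rest. Pot stands on the worktop, crucible still in it. Both other lids and the empty pot within 20 mm of where they stood (z of lid_top_seat in the frame of pot_full_rim between -0.003 and 0.002 m and horizontal distance between lid_top_seat and pot_full_rim below 0.005 m and angle between the z axis of lid_top and the z axis of pot_full, either way round below 0.04 rad and angle between lid_top's own z axis and vertical below 0.06 rad and height (world z) of pot_full below 0.005 m and distance between dry_crucible and pot_full below 0.02 m and linear speed of lid_top below 0.01 m/s and distance of each of lid_middle, lid_bottom, pot_empty from where it was at the start of the episode below 0.02 m); the robot touches nothing.
It fails at once if a second lid is lifted off the stack (height (world z) of lid_middle above 0.032 m).
It fails at once if the pot with the crucible is tipped (angle between pot_full's own z axis and vertical above 0.5 rad).
It fails at once if the empty pot is knocked over (angle between pot_empty's own z axis and vertical above 0.5 rad).
It also fails if it takes over 38 s, if anything falls off the work surface, if the arm or the gripper's body presses on something with over 40 N, if the wrist force passes 120 N, or if a joint passes its speed limit or range.

ROBOT

A 7-joint arm with a two-finger parallel gripper is mounted at the origin on a cart in front of the work surface, level with it; the furniture and walls round the work are solid. World frame = base frame: x ahead of the robot, y to its left, z up, the work surface at z = 0. Lengths are in m, angles in rad, forces in N, time in s.
With the tool pointing down it reaches from about 0.425 to 0.925 m from the base axis. Payload 6.8 kg.
Tool frame: the origin (TCP) lies between the finger pads; the fingertips stand r.tip_extent ahead of it and the grasp point (between the pads) lies 5 mm behind it (r.tip_extent is the distance from the TCP to the fingertips, in m); y points along the fingers, x is the direction in which the jaws open and shut, and the axes are right-handed (so a half turn about y gives the same grasp; the last joint's range is limited). The gripper opens to 85 mm and grips with 20 to 120 N. Pads are 22 mm wide; open, the fingers measure 114 mm over their backs; the gripper's body (76 mm by 85 mm) begins 54 mm behind the grasp point. The pads swing forward as they close: fully open they stand 13 mm farther back than shut.
Start: joints at [1.227, 0.477, 0.022, 1.555, -0.011, 1.109, -0.083], TCP at [0.158, -0.656, 0.245] pointing down, gripper open.
Joint ranges: [-2.96, 2.96], [-0.34, 2.1], [-1.41, 1.46], [0.24, 2.44], [-1.37, 4.51], [0.17, 1.92], [-2.96, 2.96]. Speed limits (rad/s): [2.39, 2.39, 3.14, 3.14, 3.14, 3.14, 3.14].

INTERFACE

Orientations are given as a rotation vector (axis times angle).
In Python, from bench import r gives the robot as it stands.
- The arm moves only by the tool send_rows, never from a script. Its argument "plan" is a list of rows, each a list of 5 numbers: the shift along the tool's x, y, z in cm, then the turn about the tool's y in degrees, then the opening, from 0 (shut) to 1 (fully open). In form: [[dx, dy, dz, spin, grip], ...]. A call has 1 to 12 rows; each row shifts and turns the commanded pose from where the row before left it, along the tool's axes as they then stand; what a row does not reach is not made up. A row lasts 1/8 s, in which the tool goes at most 62.5 mm and 10.7 degrees, less where a joint would pass 70% of its speed; a pose out of reach is approached as far as the arm can. A call is refused whole if a number of a shift passes 6.25 or a number of a turn 10.7, either way. A call with a gripper value outside its range is refused whole. The fingers move at their own pace and stop on an object; "force" is the grip in N (left out, the last holds). Time passes only in rows, so rows that do not move let the fingers close. It gives the time, the measured TCP pose, the force and the opening at its end, in the units of the state.
- r.get_obs(): the state, without advancing time (a new reading comes with each control period).
- r.grab_frame(name): name is "scene" or "side" or "wrist"; returns a dict with "image" (480x640x3 uint8, red, green, blue), "camera_matrix" (3x3 intrinsics, pixels), "D" ([k1, k2, p1, p2, k3] as OpenCV has them; the pictures are not rectified), "cam_to_world" (4x4, takes a point from camera to world coordinates). Camera axes: x right, y down, z forward; pixel columns grow to the right and rows downward; lengths in m; the calibration is good to about 2 mm. A picture is of the moment at which its call begins. There is no depth.
- r.hand_in(): hands the job in, once; it reports no verdict.
Trained networks look in the newest picture that a camera, given by its name, has taken for a name from the list of things; names that differ only in an ending like _2 or _b are one class to them, and where a whole thing is asked for, a point or a joint stands for the part that bears it (a point fixed in the world has none). Each returns a list of dicts, best first, with "p" (0 to 1); they miss things now and then, are a little off and sometimes report something else, mostly with a low value. They report only what shows in the picture. A call takes as long as a camera call. They do not tell look-alikes from the thing itself.
- r.recognise(camera, target): "rect" ([left, top, right, bottom] in pixels, round what is visible of it).
The state is a dict: "clock": time; "joints": joint angles; "qvel": joint speeds; "tau": joint torques, N m; "tcp_pos": TCP position; "orientation": TCP orientation; "contact_force": force on the tool from outside, world axes, zero at the start; "moment": the same for the moment, N m; "grip_width": finger opening in m.
Only numpy, scipy, OpenCV 4.12 (cv2) and the standard library are available. Lean on these libraries where they do the work, as an engineer would, in place of code of your own. Each camera call takes 0.05 s, during which the arm holds its last target.

## Working session

There is one attempt and no reset: what is moved stays moved. The work goes in short steps, Python scripts to look and compute and a tool call to move; the robot and the scene stay as the last step left them, time stands still between calls to the robot, and variables do not carry over. Pictures are saved under pics/ and viewed, and the job is handed in when it is done.

Besides the shell and the picture viewer there is one more tool, called as a command line: name --pt "numbers of a row" for each row, then --argument value for the rest. send_rows: Moves the arm, as the interface text tells. Its arguments: {"type":"object","properties":{"plan":{"type":"array","items":{"type":"array","items":{"type":"number"}}},"force":{"type":"number"}},"required":["plan"]}

```bash
ls; mkdir -p pics; cat > h.py <<'E'
import numpy as np, cv2
from bench import r
def snap(c,fn):
    f=r.grab_frame(c); cv2.imwrite('pics/'+fn,cv2.cvtColor(f['image'],cv2.COLOR_RGB2BGR)); return f
def topix(f,p):
    T=np.linalg.inv(f['cam_to_world']); q=(T[:3,:3]@np.atleast_2d(p).T).T+T[:3,3]
    return cv2.projectPoints(q.reshape(-1,1,3),np.zeros(3),np.zeros(3),np.array(f['camera_matrix']),np.array(f['D'],float))[0].reshape(-1,2)
def ray(f,u,v,z):
    n=cv2.undistortPoints(np.array([[[u,v]]],float),np.array(f['camera_matrix']),np.array(f['D'],float)).ravel()
    T=np.array(f['cam_to_world']); d=T[:3,:3]@np.array([n[0],n[1],1]); o=T[:3,3]
    return o+d*(z-o[2])/d[2]
E
python3 - <<'E'
from h import *
print(r.get_obs(), r.tip_extent)
for c in ['scene','side','wrist']:
    f=snap(c,c+'0.png'); print(c,f['cam_to_world'],f['camera_matrix'])
    for t in ['pot_full','pot_empty','dry_crucible','lid_top','lid_middle','lid_bottom']:
        print(t,[( [round(x) for x in d['rect']],round(d['p'],2)) for d in r.recognise(c,t)][:5])
E
```

```text
pics
{'clock': 0.0, 'joints': array([ 1.22692445,  0.47778762,  0.02235443,  1.55646674, -0.01153634,
        1.10931641, -0.0830657 ]), 'qvel': array([ 6.44923020e-04, -3.63641463e-04, -1.06591907e-03, -3.59506689e-04,
        4.10737274e-04, -2.32114516e-03, -9.33929118e-05]), 'tau': array([ 5.30105881e-04, -5.96443534e+01,  1.60788048e+00, -2.81197912e+01,
        1.23657405e-02,  9.39902879e-03, -1.33995735e-05]), 'tcp_pos': array([ 0.15752731, -0.65576442,  0.24432789]), 'orientation': array([-1.31046529,  1.03486061, -1.03232324]), 'contact_force': array([-0.13567773,  0.09395684, -0.81550456]), 'moment': array([ 0.03974428,  0.00672359, -0.02295688]), 'grip_width': 0.08540256633053284} 0.014
scene [[-0.57320061 -0.54987059  0.60752234 -0.30389328]
 [-0.81939627  0.38966215 -0.42042023  0.53121228]
 [-0.00555174 -0.73878667 -0.67391649  0.9118834 ]
 [ 0.          0.          0.          1.        ]] [[555.57114624   0.         320.60690462]
 [  0.         555.57114624 236.05155993]
 [  0.           0.           1.        ]]
pot_full []
pot_empty [([241, 261, 264, 299], 0.93)]
d
[... 535 characters left out ...]
t_full []
pot_empty [([299, 215, 316, 241], 0.75)]
dry_crucible []
lid_top [([292, 367, 325, 401], 0.65), ([352, 358, 386, 392], 0.6)]
lid_middle [([354, 381, 384, 395], 0.54)]
lid_bottom [([352, 386, 383, 398], 0.56)]
wrist [[ 2.33357372e-01 -9.19106648e-01 -3.17470166e-01  2.39856527e-01]
 [-9.72390965e-01 -2.20440606e-01 -7.65620694e-02 -6.35877384e-01]
 [ 3.85391252e-04  3.26571444e-01 -9.45172441e-01  3.74300166e-01]
 [ 0.00000000e+00  0.00000000e+00  0.00000000e+00  1.00000000e+00]] [[409.65496811   0.         313.63191517]
 [  0.         409.65496811 238.01920957]
 [  0.           0.           1.        ]]
pot_full []
pot_empty []
dry_crucible []
lid_top []
lid_middle []
lid_bottom []
```

View pics.

View pics/scene0.png

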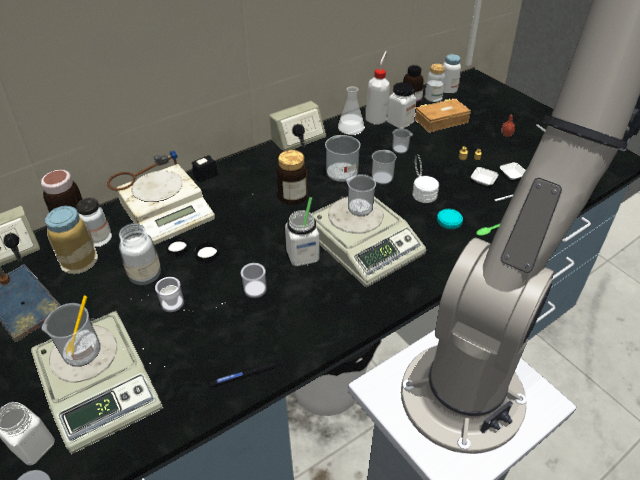

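View pics/side0.png

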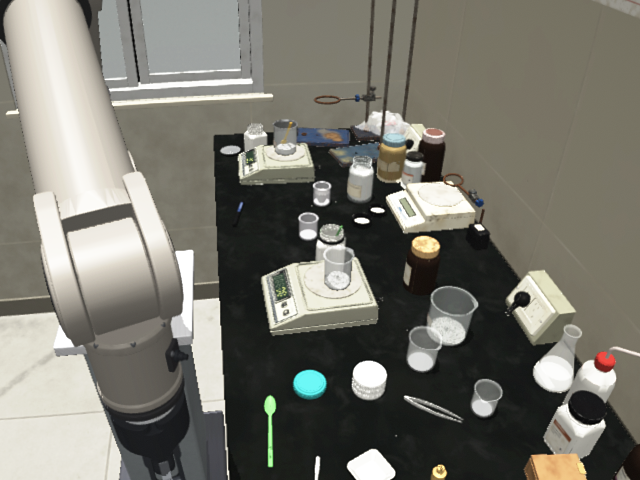

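View pics/wrist0.png

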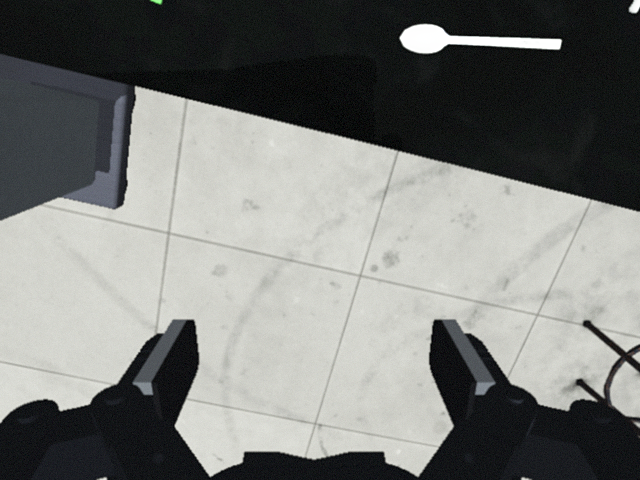

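```bash
python3 - <<'E'
from h import *
a=snap('scene','s1.png'); b=snap('side','d1.png')
im=cv2.cvtColor(a['image'],3-0 if 0 else cv2.COLOR_RGB2BGR); im2=cv2.cvtColor(b['image'],cv2.COLOR_RGB2BGR)
A=cv2.resize(im[255:325,140:290],None,fx=5,fy=5,interpolation=2)
B=cv2.resize(im2[170:250,270:400],None,fx=3,fy=3,interpolation=2);C=cv2.resize(im[165:240,395:480],None,fx=3,fy=3,interpolation=2);D=cv2.resize(im2[350:410,280:400],None,fx=3,fy=3,interpolation=2)
cv2.imwrite('pics/z1.png',A)
h=240;W=np.zeros((480,760,3),np.uint8)
for X,(y,x) in ((B,(0,0)),(C,(0,400)),(D,(245,0))): W[y:y+X.shape[0],x:x+X.shape[1]]=X
cv2.imwrite('pics/z2.png',W)
for n,u in (('lidtop c s',(426,183.5)),):
    print(n,ray(a,*u,.044))
print('lid side',ray(b,369,370,.044), 'turq',ray(a,450,216,.014),ray(b,309,382,.014))
print('pots scene rim z58',ray(a,170,284,.058),ray(a,253,268,.058))
print('pots side',ray(b,321,185,.058),ray(b,308.5,218,.058))
E
```

```text
lidtop c s [ 0.48617338 -0.3499443   0.044     ]
lid side [ 0.4906055  -0.35041775  0.044     ] turq [ 0.37884395 -0.33695953  0.014     ] [ 0.37680714 -0.33692181  0.014     ]
pots scene rim z58 [0.52657838 0.34375425 0.058     ] [0.46639399 0.17574015 0.058     ]
pots side [0.52395659 0.34908705 0.058     ] [0.45854015 0.1758452  0.058     ]
```

View pics/z1.png

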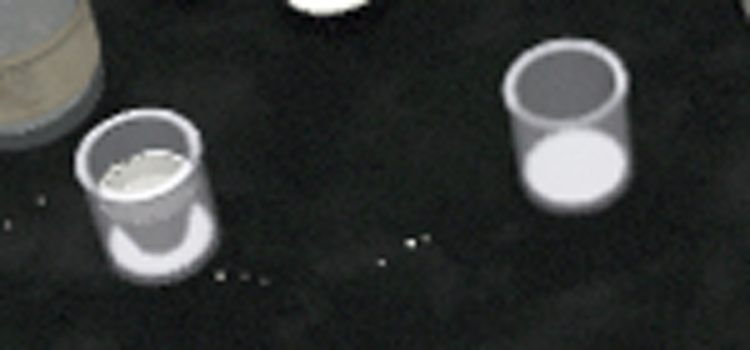

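View pics/z2.png

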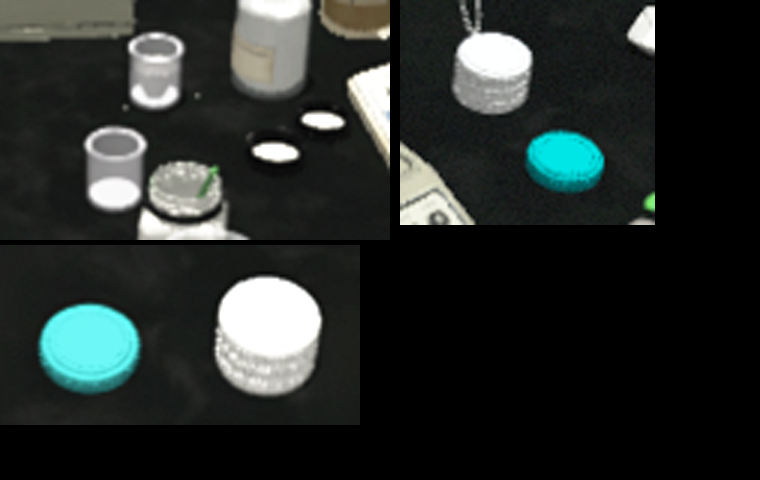

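```bash
python3 - <<'E'
from h import *
from scipy.spatial.transform import Rotation as R
o=r.get_obs(); M=R.from_rotvec(o['orientation']).as_matrix(); print(M.round(3)); p=o['tcp_pos']
f=snap('wrist','w1.png')
T=f['cam_to_world']; print('cam in tool',M.T@(T[:3,3]-p), 'camfwd',M.T@T[:3,2])
for y in (-.005,0,.005,.01,.014,.02):
    for zz in (-.011,.011):
        print(y,zz,topix(f,p+M@np.array([-.0427,y,zz])).round(0),topix(f,p+M@np.array([.0427,y,zz])).round(0))
print((M.T@(np.array([.488,-.350,.25])-p))*100)
a=r.grab_frame('scene');b=r.grab_frame('side')
# heights of obstacle beakers: rim centre in scene(361,182) side(339,255): triangulate
def tri(u,v):
    n=[cv2.undistortPoints(np.array([[q]],float),np.array(g['camera_matrix']),np.array(g['D'],float)).ravel() for q,g in((u,a),(v,b))]
    P=[np.linalg.inv(g['cam_to_world'])[:3] for g in (a,b)]
    X=cv2.triangulatePoints(P[0],P[1],n[0],n[1]).ravel();return (X[:3]/X[3]).round(3)
print('beaker on balance',tri((361,182),(339,255)),'jar near pot',tri((133,232),(361,162)),'brown jar',tri((291,156),(425,243)),'jar green',tri((301,220),(331,232)))
print('lid',tri((426,183.5),(369,370)),'full',tri((170,284),(321,185)),'empty',tri((253,268),(308.5,218)))
E
```

```text
[[ 0.234  0.     0.972]
 [-0.972 -0.     0.234]
 [ 0.    -1.     0.   ]]
cam in tool [-0.00069212 -0.12895224  0.08463262] camfwd [ 1.90229687e-04  9.45157063e-01 -3.26616119e-01]
-0.005 -0.011 [[198. 375.]] [[433. 375.]]
-0.005 0.011 [[192. 322.]] [[439. 322.]]
0 -0.011 [[202. 367.]] [[429. 367.]]
0 0.011 [[196. 315.]] [[435. 315.]]
0.005 -0.011 [[205. 359.]] [[426. 359.]]
0.005 0.011 [[200. 308.]] [[431. 308.]]
0.01 -0.011 [[208. 351.]] [[423. 351.]]
0.01 0.011 [[203. 302.]] [[428. 302.]]
0.014 -0.011 [[210. 345.]] [[420. 345.]]
0.014 0.011 [[206. 297.]] [[425. 297.]]
0.02 -0.011 [[214. 337.]] [[417. 337.]]
0.02 0.011 [[209. 290.]] [[421. 290.]]
[-22.06890188  -0.46730401  39.2693785 ]
beaker on balance [ 0.475 -0.121  0.153] jar near pot [0.647 0.363 0.123] brown jar [ 0.69  -0.069  0.126] jar green [0.49  0.034 0.106]
lid [ 0.489 -0.351  0.043] full [0.523 0.344 0.061] empty [0.461 0.177 0.06 ]
```

send_rows --pt "-2.2 0 3.9 0 1" --pt "-2.2 0 3.9 0 1" --pt "-2.2 0 3.9 0 1" --pt "-2.2 0 3.9 0 1" --pt "-2.2 0 3.9 0 1" --pt "-2.2 0 3.9 0 0.8" --pt "-2.2 0 3.9 0 0.8" --pt "-2.2 1 3.9 0 0.8" --pt "-2.2 2 3.9 0 0.8" --pt "-2.2 2 3.9 0 0.8" --pt "0 1 0 0 0.8" --pt "0 0 0 0 0.8"

```text
clock: 2.8
tcp_pos: [0.4846, -0.3516, 0.1845]
orientation: [-1.312, 1.035, -1.033]
contact_force: [-0.2, -0.9, -0.7]
grip_width: 0.0683
```

```bash
python3 - <<'E'
from h import *
from scipy.spatial.transform import Rotation as R
f=snap('wrist','w2.png'); o=r.get_obs(); M=R.from_rotvec(o['orientation']).as_matrix();p=o['tcp_pos']
print(o['clock'],p,M.round(3),o['grip_width'],o['contact_force'])
w=o['grip_width']/2
for y in (0,.004,.006,.008,.01,.014): print(y,[topix(f,p+M@np.array([s*w,y,.011])).round(0) for s in (-1,1)])
for t in ['lid_top','lid_middle','lid_bottom']: print(t,[(d['rect'],round(d['p'],2)) for d in r.recognise('wrist',t)][:4])
E
```

```text
2.85 [ 0.48450818 -0.35250119  0.18528954] [[ 0.232 -0.001  0.973]
 [-0.973 -0.001  0.232]
 [ 0.    -1.    -0.001]] 0.06866568653426759 [-0.47157205 -0.54994878  0.50611291]
0 [array([[221., 317.]]), array([[415., 317.]])]
0.004 [array([[224., 311.]]), array([[412., 312.]])]
0.006 [array([[225., 309.]]), array([[411., 309.]])]
0.008 [array([[226., 306.]]), array([[410., 306.]])]
0.01 [array([[227., 303.]]), array([[408., 304.]])]
0.014 [array([[229., 298.]]), array([[406., 299.]])]
lid_top [([226.6, 285.5, 306.2, 359.4], 0.97), ([272.2, 167.3, 366.1, 257.7], 0.9)]
lid_middle [([290.8, 168.1, 350.5, 179.5], 0.5)]
lid_bottom [([299.3, 158.8, 340.9, 170.9], 0.51)]
```

View pics/w2.png

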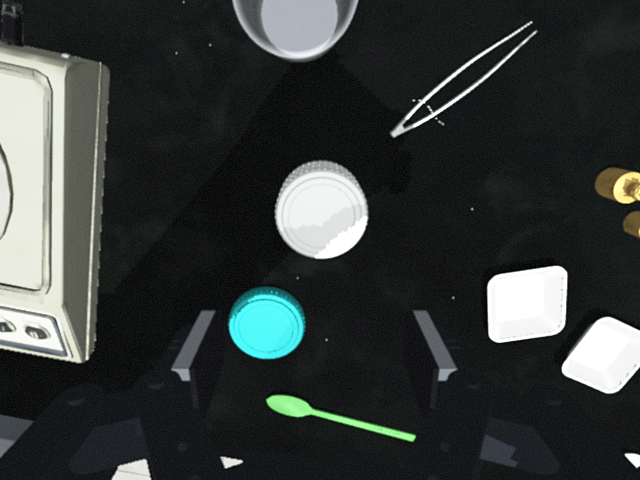

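```bash
python3 - <<'E'
from h import *
from scipy.optimize import least_squares
f=snap('wrist','w3.png'); im=f['image']
g=cv2.cvtColor(im,cv2.COLOR_RGB2HSV); m=((g[...,2]>110)&(g[...,1]<60)).astype(np.uint8)
n,l,s,c=cv2.connectedComponentsWithStats(m); k=l[215,320]; print(s[k],c[k])
mm=(l==k).astype(np.uint8); cn=max(cv2.findContours(mm,cv2.RETR_EXTERNAL,cv2.CHAIN_APPROX_NONE)[0],key=len).reshape(-1,2)
low=cn[(cn[:,1]>205)].astype(float)
th=np.linspace(0,2*np.pi,361)
def res(q):
    c=topix(f,np.c_[q[0]+.032*np.cos(th),q[1]+.032*np.sin(th),0*th+.0415])
    return np.min(np.hypot(*(low[:,None]-c[None]).transpose(2,0,1)),1)
S=least_squares(res,[.49,-.35],diff_step=1e-3); print(S.x,S.fun.mean(),S.fun.max())
v=im[150:275,250:390].copy(); v=cv2.resize(v,None,fx=5,fy=5)[...,::-1].copy()
c=topix(f,np.c_[S.x[0]+.032*np.cos(th),S.x[1]+.032*np.sin(th),0*th+.0415]); 
for q in c[::4]: cv2.circle(v,tuple(((q-[250,150]+.5)*5).astype(int)),1,(0,0,255),-1)
for q in topix(f,np.c_[S.x[0]+.032*np.cos(th),S.x[1]+.032*np.sin(th),0*th])[::4]: cv2.circle(v,tuple(((q-[250,150]+.5)*5).astype(int)),1,(0,255,0),-1)
cv2.imwrite('pics/w3z.png',v)
cv2.imwrite('pics/w3f.png',cv2.resize(cv2.convertScaleAbs(im[280:400,150:480],alpha=2,beta=20),None,fx=2.4,fy=2.4)[...,::-1])
from scipy.spatial.transform import Rotation as R
o=r.get_obs(); M=R.from_rotvec(o['orientation']).as_matrix();p=o['tcp_pos'];print(p,M.T@(np.r_[S.x,.05]-p)*100)
E
```

```text
[ 273  161   93   98 7042] [318.67424027 209.83726214]
[ 0.49281425 -0.3542883 ] 0.45089525853732965 1.1240018868420159
[ 0.48503079 -0.35263679  0.18610296] [ 0.32390732 13.61113696  0.71082958]
```

View pics/w3z.png

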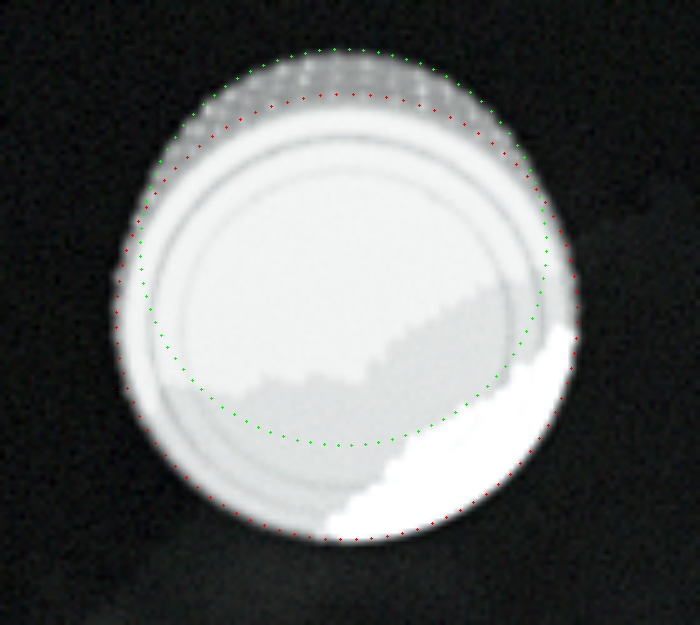

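View pics/w3f.png

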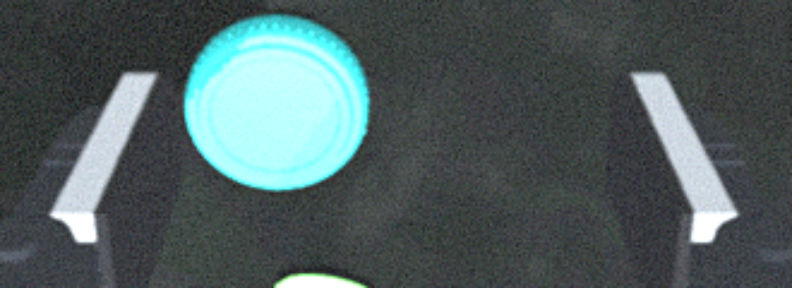

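send_rows --pt "0.15 0 0.35 0 1" --pt "0.15 0 0.35 0 1" --pt "0 3 0 0 1" --pt "0 4 0 0 1" --pt "0 3 0 0 1" --pt "0 2 0 0 1" --pt "0 0.5 0 0 1" --pt "0 0 0 0 1"

```text
clock: 4.05
tcp_pos: [0.4936, -0.3528, 0.0608]
orientation: [-1.311, 1.033, -1.034]
contact_force: [-0.2, 0.1, 0.2]
grip_width: 0.0854
```

```bash
python3 - <<'E'
from h import *
P=[]
for i in range(4):
    f=r.grab_frame('wrist'); P.append(r.get_obs()['tcp_pos'])
print(np.array(P).round(4),np.mean(P,0)); cv2.imwrite('pics/w4.png',f['image'][...,::-1]); print(r.get_obs()['contact_force'])
E
```

```text
[[ 0.4938 -0.3531  0.0613]
 [ 0.4938 -0.3531  0.0615]
 [ 0.4938 -0.3531  0.0615]
 [ 0.4937 -0.353   0.0614]] [ 0.49378263 -0.3530704   0.06143273]
[-0.46205598  0.43830768 -0.0144154 ]
```

View pics/w4.png

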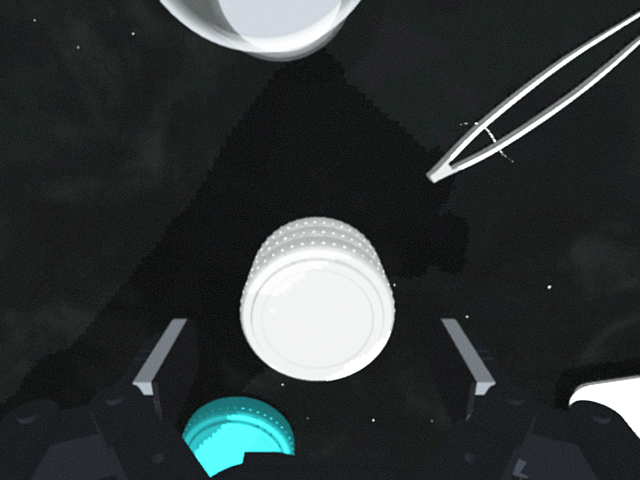

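send_rows --pt "0 1.2 0 0 1" --pt "0 1.0 0 0 1" --pt "0 0 0 0 1" --pt "0 0 0 0 0.7" --pt "0 0 0 0 0.6" --pt "0 0 0 0 0.6" --pt "0 0 0 0 0.6" --force 40

```text
clock: 5.12
tcp_pos: [0.4932, -0.3528, 0.0388]
orientation: [-1.312, 1.033, -1.034]
contact_force: [-1.3, 0.5, 5.8]
grip_width: 0.0627
```

```bash
python3 - <<'E'
from h import *
f=snap('wrist','w5.png');g=snap('side','d5.png');o=r.get_obs();print(o['clock'],o['tcp_pos'],o['grip_width'],o['contact_force'])
cv2.imwrite('pics/d5z.png',cv2.resize(g['image'][320:420,320:420],None,fx=5,fy=5)[...,::-1])
E
```

```text
5.225 [ 0.49324495 -0.35271026  0.03880886] 0.06269617318850731 [-1.37820519  0.91808709  6.52302398]
```

View pics/w5.png

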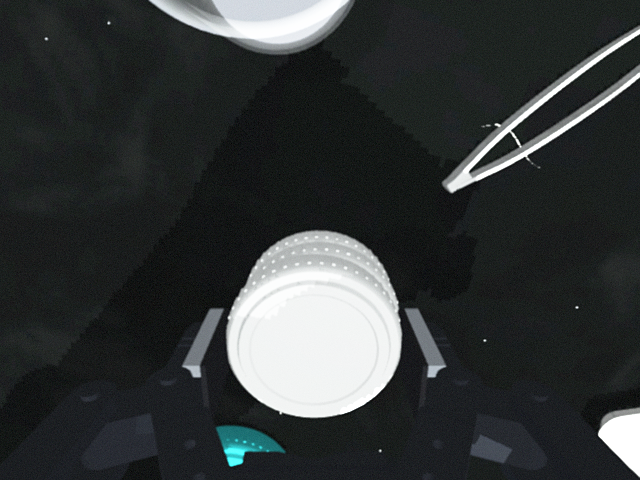

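View pics/d5z.png

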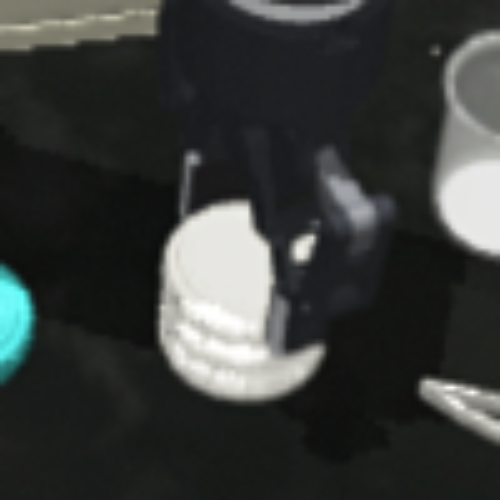

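```bash
python3 - <<'E'
from h import *
from scipy.spatial.transform import Rotation as R
g=r.grab_frame('side');o=r.get_obs();M=R.from_rotvec(o['orientation']).as_matrix();p=o['tcp_pos']
for y in (-.005,0,.003,.006,.009,.014):
  print(y,(p[2]-y).round(4),[topix(g,p+M@np.array([.033,y,z])).round(1) for z in(-.011,0,.011)], topix(g,p+M@np.array([.041,y,-.011])).round(1))
print('lid z0 front',topix(g,[[.493,-.385,0],[.493,-.385,.014],[.493,-.385,.028],[.493,-.385,.042]]))
E
```

```text
-0.005 0.0439 [array([[373.7, 385. ]]), array([[378.9, 383.2]]), array([[384. , 381.4]])] [[375.7 388.1]]
0 0.0389 [array([[373.4, 386.7]]), array([[378.6, 384.9]]), array([[383.7, 383.1]])] [[375.5 389.8]]
0.003 0.0359 [array([[373.3, 387.7]]), array([[378.5, 385.9]]), array([[383.6, 384.2]])] [[375.3 390.8]]
0.006 0.0329 [array([[373.2, 388.7]]), array([[378.3, 387. ]]), array([[383.4, 385.2]])] [[375.2 391.8]]
0.009 0.0299 [array([[373. , 389.8]]), array([[378.1, 388. ]]), array([[383.2, 386.2]])] [[375.  392.9]]
0.014 0.0249 [array([[372.8, 391.5]]), array([[377.9, 389.7]]), array([[383. , 387.9]])] [[374.8 394.6]]
lid z0 front [[372.63910254 398.57319217]
 [373.31131884 393.94322253]
 [373.99412657 389.22715679]
 [374.68773078 384.42295096]]
```

send_rows --pt "0 -0.3 0 0 0.6" --pt "0 -0.4 0 0 0.6" --pt "0 -0.4 0 0 0.6" --pt "0 0 0 0 0.6"

```text
clock: 5.78
tcp_pos: [0.4933, -0.3527, 0.0497]
orientation: [-1.311, 1.033, -1.034]
contact_force: [0.0, -0.4, 0.1]
grip_width: 0.0629
```

```bash
python3 - <<'E'
from h import *
f=snap('wrist','w6.png');g=snap('side','d6.png');o=r.get_obs();print(o['clock'],o['tcp_pos'],o['grip_width'],o['contact_force'])
A=cv2.resize(g['image'][340:420,320:420],None,fx=4,fy=4)[...,::-1];B=cv2.resize(f['image'][210:430,180:450],None,fx=1.45,fy=1.45)[...,::-1]
cv2.imwrite('pics/z6.png',np.hstack([A,cv2.resize(B,(393,320))]))
E
```

```text
5.875 [ 0.49303096 -0.35257825  0.04932879] 0.06295612187285556 [ 0.62629294  0.48953598 -0.27731541]
```

View pics/z6.png

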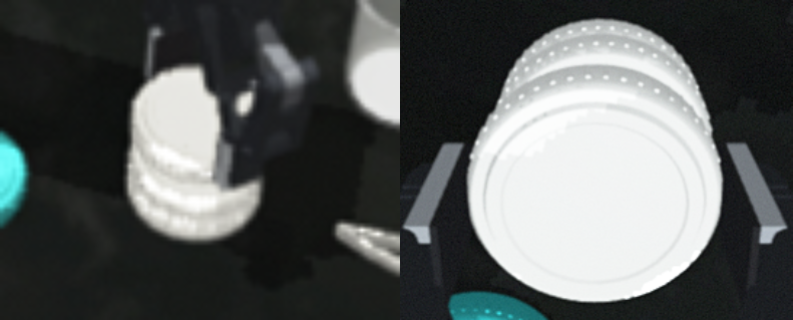

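send_rows --pt "0 -2 0 0 0.6" --pt "0 -4 0 0 0.6" --pt "0 -5 0 0 0.6" --pt "0 -4 0 0 0.6" --pt "0 -3 0 0 0.6" --pt "-2 0 0.6 0 0.6" --pt "-4 0 1.15 0 0.6" --pt "-5 0 1.45 0 0.6" --pt "-5 0 1.45 0 0.6" --pt "-5 0 1.45 0 0.6" --pt "-5 0 1.45 0 0.6" --pt "-5 0 1.45 0 0.6" --force 60

```text
clock: 7.38
tcp_pos: [0.507, -0.0276, 0.2291]
orientation: [-1.313, 1.034, -1.033]
contact_force: [1.2, 0.8, -0.2]
grip_width: 0.0623
```

send_rows --pt "-5 0 1.45 0 0.6" --pt "-5 0 1.45 0 0.6" --pt "-5 0 1.45 0 0.6" --pt "-5 0 1.45 0 0.6" --pt "-3 0 0.9 0 0.6" --pt "-2 0 0.5 0 0.6" --pt "0 0 0 -10 0.6" --pt "0 0 0 -10 0.6" --pt "0 0 0 -10 0.6" --pt "0 0 0 -10 0.6" --pt "0 0 0 -10 0.6" --pt "0 0 0 -10 0.6"

```text
clock: 8.88
tcp_pos: [0.5192, 0.2289, 0.229]
orientation: [-1.561, 0.223, -0.222]
contact_force: [-0.0, -0.3, -0.2]
grip_width: 0.062
```

```bash
python3 - <<'E'
from h import *
from scipy.spatial.transform import Rotation as R
g=r.grab_frame('side'); f=snap('wrist','w7.png');o=r.get_obs();print(o['clock'],o['tcp_pos'],o['grip_width'],o['contact_force'],o['joints'].round(2))
print(R.from_rotvec(o['orientation']).as_matrix().round(3))
for t in ['pot_full','pot_empty','dry_crucible','lid_top']: print(t,[(d['rect'],round(d['p'],2)) for d in r.recognise('wrist',t)][:4])
E
```

```text
8.975 [0.51934003 0.22895035 0.22896188] 0.06225598935195882 [ 0.03712394 -0.27529385 -1.43559221] [-0.04  0.38 -0.62  1.8   0.25  1.04 -1.04]
[[ 0.959 -0.001  0.284]
 [-0.284 -0.001  0.959]
 [-0.001 -1.    -0.001]]
pot_full [([238.3, 0.0, 315.4, 80.9], 0.91)]
pot_empty [([225.8, 235.8, 289.6, 299.7], 0.89)]
dry_crucible [([252.0, 10.5, 308.1, 73.1], 0.7)]
lid_top [([225.8, 255.5, 399.7, 414.7], 0.7)]
```

View pics/w7.png

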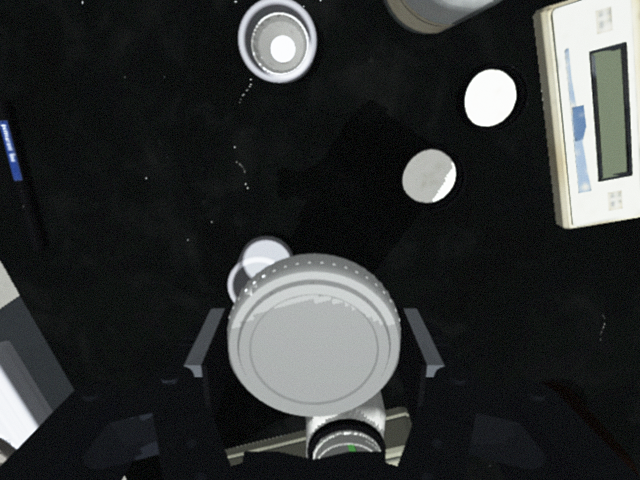

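send_rows --pt "-1 0 2.5 0 0.6" --pt "-1 0 2.5 0 0.6" --pt "0 0 0 0 0.6" --pt "0 0 0 0 0.6"

```text
clock: 9.68
tcp_pos: [0.5148, 0.2827, 0.2291]
orientation: [-1.56, 0.227, -0.227]
contact_force: [-0.4, -1.0, -0.6]
grip_width: 0.0621
```

```bash
cat > meas.py <<'E'
from h import *
from scipy.spatial.transform import Rotation as R
from scipy.optimize import least_squares
th=np.linspace(0,2*np.pi,361)
def circ(x,y,z,rad): return np.c_[x+rad*np.cos(th),y+rad*np.sin(th),0*th+z]
E
python3 - <<'E'
from meas import *
f=snap('wrist','w8.png');o=r.get_obs();p=o['tcp_pos'];M=R.from_rotvec(o['orientation']).as_matrix();print(o['clock'],p)
d=r.recognise('wrist','pot_full'); print([(q['rect'],q['p']) for q in d][:2]); print(r.recognise('wrist','dry_crucible')[:1])
c=topix(f,circ(.525,.346,.055,.0265)); c2=topix(f,circ(.525,.346,.0,.025))
v=cv2.resize(f['image'],None,fx=1,fy=1)[...,::-1].copy()
x0,y0=200,30
z=cv2.resize(v[y0:y0+150,x0:x0+180],None,fx=4,fy=4)
for q in c[::3]: cv2.circle(z,tuple(((q-[x0,y0]+.5)*4).astype(int)),1,(0,0,255),-1)
cv2.imwrite('pics/w8z.png',z)
E
```

```text
9.725 [0.51498384 0.28225246 0.22908157]
[([266.5, 82.9, 338.6, 156.6], 0.88)]
[{'rect': [280.7, 85.9, 334.0, 144.9], 'p': 0.67}]
```

View pics/w8.png

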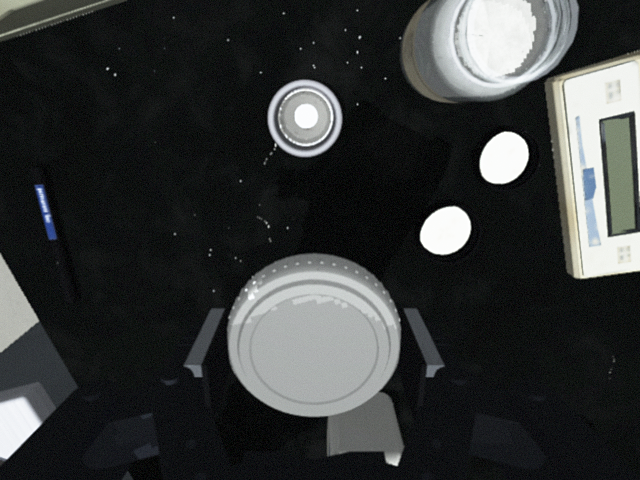

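View pics/w8z.png

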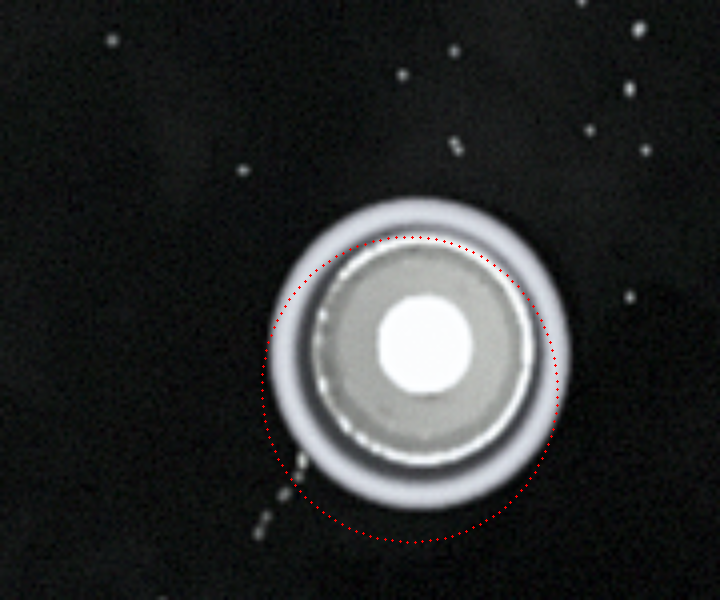

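```bash
cat >> meas.py <<'E'
def fit(f,pts,z,rad,x0):
    def res(q): return np.min(np.hypot(*(pts[:,None]-topix(f,circ(q[0],q[1],z,rad))[None]).transpose(2,0,1)),1)
    S=least_squares(res,x0,diff_step=1e-3); return S.x,S.fun.mean(),S.fun.max()
def blob(f,u,v,t=70,lo=None):
    g=cv2.cvtColor(f['image'],cv2.COLOR_RGB2GRAY); m=(g>t).astype(np.uint8)
    n,l,s,c=cv2.connectedComponentsWithStats(m); k=l[v,u]
    return max(cv2.findContours((l==k).astype(np.uint8),cv2.RETR_EXTERNAL,cv2.CHAIN_APPROX_NONE)[0],key=len).reshape(-1,2).astype(float),s[k]
E
python3 - <<'E'
from meas import *
f=r.grab_frame('wrist');o=r.get_obs();p=o['tcp_pos'];M=R.from_rotvec(o['orientation']).as_matrix()
# pot rim
b,s=blob(f,305,82+3,100); print('pot blob',s)
h=cv2.convexHull(b.astype(np.float32)).reshape(-1,2)
e=cv2.fitEllipse(b.astype(np.float32)); print('ell',e)
pc={}
for z in (.054,.0565):
    print(z,fit(f,b,z,.0265,[.525,.35]))
P=fit(f,b,.0555,.0265,[.525,.35])[0]
l,s=blob(f,315,340,70); print('lid blob',s,l.min(0),l.max(0))
low=l[(l[:,1]>345)]
zt=p[2]-.0108+.0135
L=fit(f,low,zt,.032,p[:2]); print('lid',L, 'tcp',p)
d=np.r_[P-L[0],0]; print('pot',P,'need world',d,'tool cm',M.T@d*100, 'lid off tool', M.T@np.r_[L[0]-p[:2],0]*1000)
z=f['image'][...,::-1].copy()
for q in topix(f,circ(*L[0],zt,.032))[::3]: cv2.circle(z,tuple(np.round(q).astype(int)),0,(0,0,255),-1)
for q in topix(f,circ(*P,.0555,.0265))[::3]: cv2.circle(z,tuple(np.round(q).astype(int)),0,(0,0,255),-1)
cv2.imwrite('pics/w9.png',cv2.resize(z[60:440,180:450],None,fx=1.55,fy=1.55))
E
```

```text
pot blob [ 267   79   74   77 4124]
ell ((303.6284484863281, 117.29576110839844), (73.51351165771484, 76.4317855834961), 175.24224853515625)
0.054 (array([0.52832115, 0.35141918]), np.float64(0.44153438979890774), np.float64(1.5630888328577506))
0.0565 (array([0.52842719, 0.35155785]), np.float64(0.6848738944895016), np.float64(1.2975922519983383))
lid blob [  227   253   177   213 26195] [227. 253.] [403. 465.]
lid (array([0.51663199, 0.26783045]), np.float64(16.620366138539307), np.float64(39.07964976934033)) tcp [0.51507979 0.28232361 0.22922974]
pot [0.52837887 0.35150358] need world [0.01174689 0.08367313 0.        ] tool cm [-1.26373687e+00 -5.23749073e-03  8.35432579e+00] lid off tool [ 5.62646678e+00  9.30770376e-03 -1.34463359e+01]
```

View pics/w9.png

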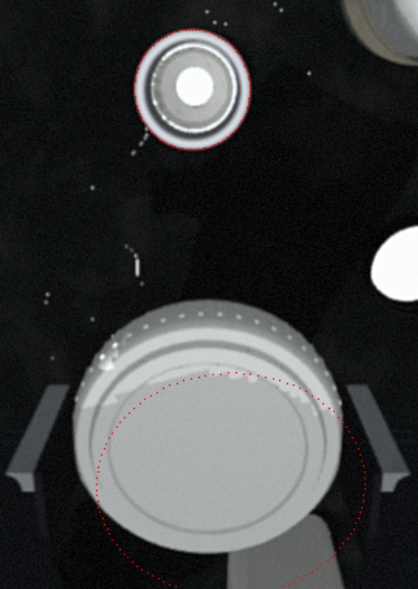

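```bash
python3 - <<'E'
from meas import *
f=r.grab_frame('wrist');o=r.get_obs();p=o['tcp_pos'];M=R.from_rotvec(o['orientation']).as_matrix()
l,s=blob(f,315,340,90); c=np.array([314,340])
low=l[(l[:,1]>345)&(l[:,1]<425)&((l[:,0]<320)|(l[:,1]<388))&(np.hypot(*(l-c).T)<95)]
for off in (.0108,):
    zt=p[2]-off+.0135
    L=fit(f,low,zt,.032,p[:2]); print('lid',L)
P=np.array([.5284,.3515])
d=np.r_[P-L[0],0]; print(p,'need tool cm',M.T@d*100, 'lid off tool mm', M.T@np.r_[L[0]-p[:2],0]*1000)
z=f['image'][...,::-1].copy()
for q in topix(f,circ(*L[0],zt,.032))[::3]: cv2.circle(z,tuple(np.round(q).astype(int)),0,(0,0,255),-1)
for q in topix(f,circ(*L[0],zt+.0025,.0265))[::3]: cv2.circle(z,tuple(np.round(q).astype(int)),0,(0,255,255),-1)
for q in topix(f,circ(*L[0],zt-.0135,.032))[::3]: cv2.circle(z,tuple(np.round(q).astype(int)),0,(0,255,0),-1)
cv2.imwrite('pics/w10.png',cv2.resize(z[230:440,180:450],None,fx=2.7,fy=2.7))
E
```

```text
lid (array([0.51547714, 0.28359291]), np.float64(1.2123098923031541), np.float64(3.7158797729391573))
[0.51504628 0.28247368 0.22928367] need tool cm [-6.99065714e-01 -3.31987949e-03  6.87713846e+00] lid off tool mm [ 9.35906272e-02 -5.19305977e-04  1.19563664e+00]
```

View pics/w10.png

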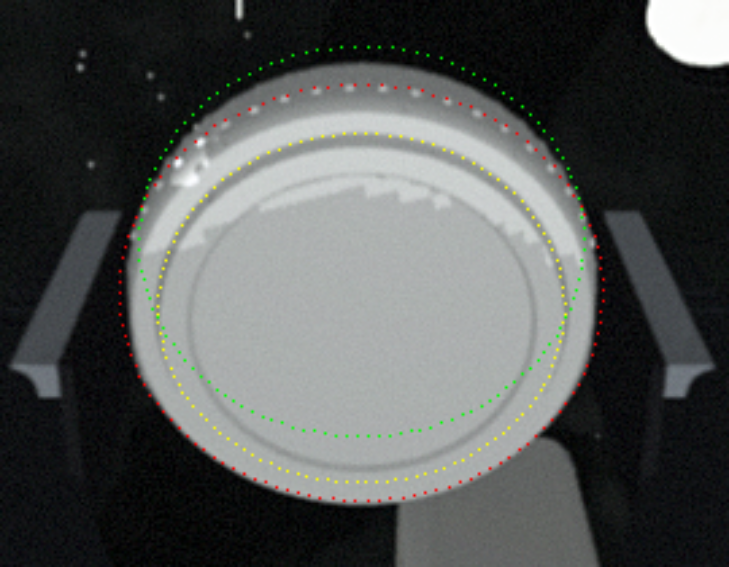

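```bash
python3 - <<'E'
from meas import *
f=r.grab_frame('wrist');o=r.get_obs();p=o['tcp_pos'];M=R.from_rotvec(o['orientation']).as_matrix()
l,s=blob(f,315,340,60); c=np.array([314,340]); l=l[np.hypot(*(l-c).T)<95]
low=l[(l[:,1]>345)&((l[:,0]<318)|(l[:,1]<380))&((l[:,0]<240)|(l[:,0]>388)|(l[:,1]>380))]
top=l[l[:,1]<275]; print(len(low),len(top),top[:,1].min(),low[:,1].max())
dm=lambda A,C: np.min(np.hypot(*(A[:,None]-C[None]).transpose(2,0,1)),1)
for rr in (.031,.0315,.032):
  def res(q): return np.r_[dm(top,topix(f,circ(q[0],q[1],q[2],.032))),dm(low,topix(f,circ(q[0],q[1],q[2]+.013,rr)))]
  S=least_squares(res,[p[0],p[1],p[2]-.0108],diff_step=1e-3)
  L=S.x; print(rr,L,S.fun.mean(),S.fun.max(),'off tool mm',M.T@(L-p)*1000,'need',M.T@(np.r_[.5284,.3515,.053]-L)*100)
E
```

```text
149 118 253.0 416.0
0.031 [0.51480351 0.28145989 0.21862115] 0.6338630977015005 1.3373374729340406 off tool mm [ 0.16397631 10.68238259 -1.22181983] need [-0.6964961  16.56028917  7.10494089]
0.0315 [0.5146084  0.28088794 0.2171501 ] 0.544288149503493 1.0730135183149085 off tool mm [ 0.13965978 12.15357375 -1.82531113] need [-0.69406444 16.41317005  7.16529002]
0.032 [0.51441609 0.28043347 0.21589812] 0.5494213264425857 1.527270430766099 off tool mm [ 0.08459613 13.40565869 -2.31544866] need [-0.68855808 16.28796156  7.21430377]
```

send_rows --pt "-0.2 0 1.8 0 0.6" --pt "-0.3 0 3.5 0 0.6" --pt "-0.2 0 1.8 0 0.6" --pt "0 3 0 0 0.6" --pt "0 4 0 0 0.6" --pt "0 4 0 0 0.6" --pt "0 2.5 0 0 0.6" --pt "0 1.2 0 0 0.6" --pt "0 0 0 0 0.6" --pt "0 0 0 0 0.6" --force 90

```text
clock: 11.22
tcp_pos: [0.5289, 0.3542, 0.0836]
orientation: [-1.558, 0.225, -0.227]
contact_force: [-0.3, 0.2, 0.3]
grip_width: 0.0614
```

```bash
python3 - <<'E'
from meas import *
f=snap('wrist','w11.png');g=snap('scene','s11.png');h=snap('side','d11.png');o=r.get_obs();p=o['tcp_pos'];M=R.from_rotvec(o['orientation']).as_matrix();print(o['clock'],p,o['grip_width'],o['contact_force'],M.round(3))
A=cv2.resize(g['image'][230:330,110:230],(480,400),interpolation=2)[...,::-1].copy();B=cv2.resize(h['image'][130:210,280:360],(400,400),interpolation=2)[...,::-1].copy()
for im,fr,(x0,y0),k in((A,g,(110,230),4),(B,h,(280,130),5)):
  for cc,col in ((circ(.5284,.3515,.0555,.0265),(0,0,255)),(circ(p[0]-.0012*M[0,2],p[1]-.0012*M[1,2],p[2]-.0108,.032),(0,255,0))):
    for q in topix(fr,cc)[::4]: cv2.circle(im,tuple(((q-[x0,y0]+.5)*k).astype(int)),1,col,-1)
cv2.imwrite('pics/z11.png',np.hstack([A[:,:390],B]))
E
```

```text
11.375 [0.5288083  0.3538765  0.08349623] 0.06107401755342114 [-0.10686147  0.3841159   0.08754585] [[ 0.959  0.002  0.284]
 [-0.284  0.001  0.959]
 [ 0.001 -1.     0.001]]
```

View pics/z11.png

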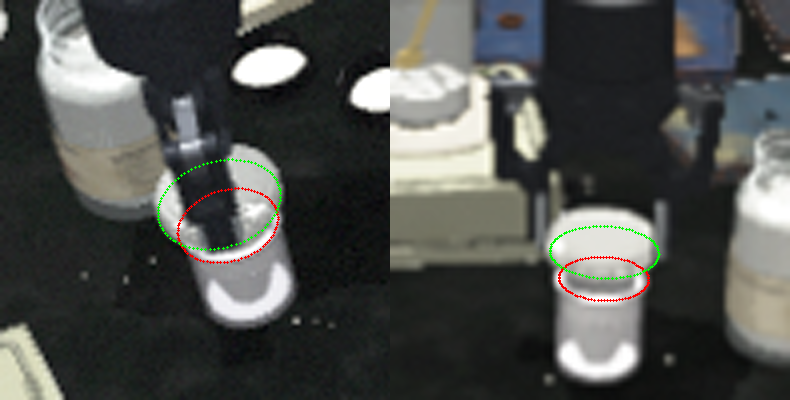

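View pics/w11.png

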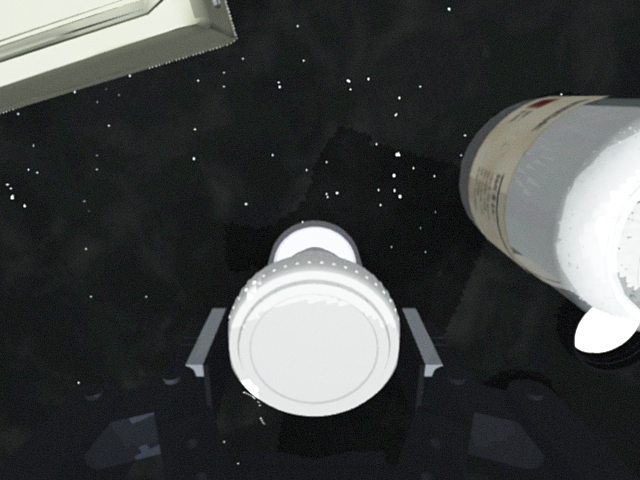

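```bash
python3 - <<'E'
from meas import *
f=r.grab_frame('wrist')
c=topix(f,circ(.5284,.3515,0,.025)); print('base',c.min(0),c.max(0)); c=topix(f,circ(.5284,.3515,0.0555,.0265)); print('rim',c.min(0),c.max(0))
b,s=blob(f,315,235,120); print(s)
cv2.imwrite('pics/w12.png',cv2.resize(f['image'][205:290,220:410],None,fx=4,fy=4)[...,::-1])
E
```

```text
base [269.24123277 218.90414835] [358.5816837  301.75127083]
rim [252.67686667 253.35964311] [375.46865168 362.42315685]
[  228   225   172   192 24340]
```

View pics/w12.png

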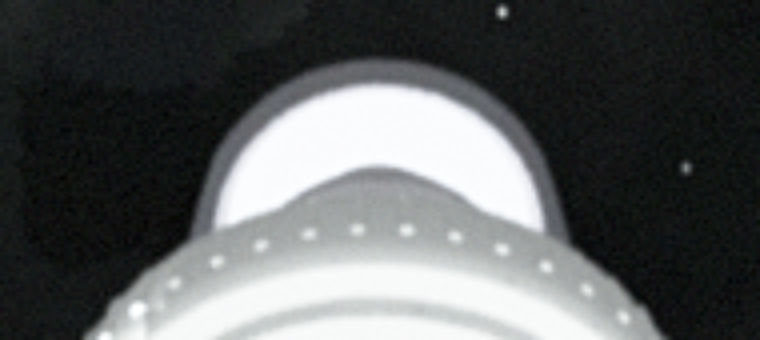

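send_rows --pt "0 0.8 0 0 0.6" --pt "0 0.6 0 0 0.6" --pt "0 0.2 0 0 0.6" --pt "0 0.2 0 0 0.6" --pt "0 0 0 0 0.6"

```text
clock: 12.05
tcp_pos: [0.5285, 0.3533, 0.0644]
orientation: [-1.559, 0.226, -0.226]
contact_force: [0.6, -0.5, 1.8]
grip_width: 0.0612
```

send_rows --pt "0 0.2 0 0 0.6" --pt "0 0.2 0 0 0.6" --pt "0 0 0 0 0.6"

```text
clock: 12.42
tcp_pos: [0.5276, 0.3533, 0.0597]
orientation: [-1.559, 0.227, -0.225]
contact_force: [-0.8, -0.4, -2.1]
grip_width: 0.0613
```

send_rows --pt "0 0.2 0 0 0.6" --pt "0 0.1 0 0 0.6" --pt "0 0 0 0 0.6"

```text
clock: 12.8
tcp_pos: [0.528, 0.3536, 0.0584]
orientation: [-1.559, 0.226, -0.226]
contact_force: [-2.4, -3.1, 10.2]
grip_width: 0.0613
```

Likely snapped (force fell to −2 N at 0.0597, then rose). A bit more press to confirm the hard stop.

send_rows --pt "0 0.1 0 0 0.6" --pt "0 0.1 0 0 0.6" --pt "0 0 0 0 0.6"

```text
clock: 13.18
tcp_pos: [0.5281, 0.3537, 0.0584]
orientation: [-1.56, 0.225, -0.227]
contact_force: [-7.5, -6.9, 26.4]
grip_width: 0.0613
```

```bash
python3 - <<'E'
from meas import *
f=r.grab_frame('wrist');o=r.get_obs();print(o['clock'],o['tcp_pos'],o['contact_force'],o['moment'])
E
```

```text
13.225 [0.52805493 0.35368648 0.05831179] [-6.58433187 -7.33967202 24.6490802 ] [-1.5971827   1.70982741  0.07541167]
```

send_rows --pt "0 -0.2 0 0 0.6" --pt "0 -0.05 0 0 0.7" --pt "0 0 0 0 0.85" --pt "0 0 0 0 1" --pt "0 0 0 0 1" --pt "0 0 0 0 1"

```text
clock: 13.98
tcp_pos: [0.5281, 0.3535, 0.0576]
orientation: [-1.559, 0.226, -0.226]
contact_force: [-0.2, -0.4, 1.3]
grip_width: 0.0855
```

send_rows --pt "0 -0.5 0 0 1" --pt "0 -1.5 0 0 1" --pt "0 -3 0 0 1" --pt "0 -4 -1 0 1" --pt "0 -3 -4 0 1" --pt "0 -1 -3 0 1" --pt "0 0 0 0 1" --pt "0 0 0 0 1"

```text
clock: 14.98
tcp_pos: [0.5056, 0.2774, 0.1885]
orientation: [-1.558, 0.225, -0.226]
contact_force: [-0.0, 0.2, -0.7]
grip_width: 0.0849
```

```bash
python3 - <<'E'
from meas import *
f=snap('wrist','w13.png');g=snap('scene','s13.png');h=snap('side','d13.png');o=r.get_obs();p=o['tcp_pos'];print(o['clock'],p,o['grip_width'],o['contact_force'])
A=cv2.resize(g['image'][250:320,130:210],(400,350),interpolation=2)[...,::-1].copy();B=cv2.resize(h['image'][160:220,290:360],(400,343),interpolation=2)[...,::-1].copy()
cv2.imwrite('pics/z13.png',np.hstack([A[:343],B]))
E
```

```text
15.125 [0.5052621  0.27782555 0.18760869] 0.08544853758781483 [ 0.0868079   0.27759399 -1.1116692 ]
```

View pics/z13.png

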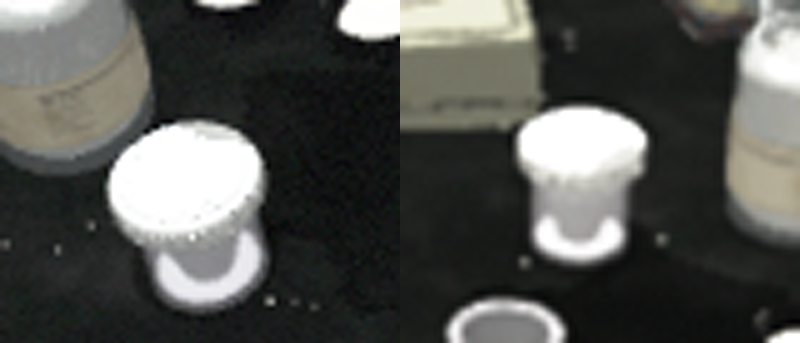

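View pics/w13.png

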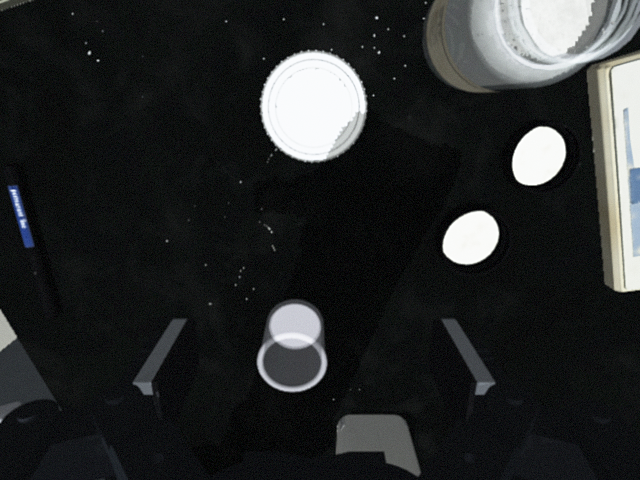

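```bash
python3 - <<'E'
from meas import *
f=r.grab_frame('wrist');g=r.grab_frame('scene');h=r.grab_frame('side')
out=[]
for fr,u,v,guess in ((f,315,100,1),(g,168,285,1),(h,323,185,1)):
    b,s=blob(fr,u,v,140); 
    # seated silhouette hull
    best=[]
    def hull(q): 
        pts=np.vstack([circ(q[0],q[1],q[2],.032),circ(q[0],q[1],q[2]+.0135,.0315),circ(q[0],q[1],q[2]+.016,.0265)])
        return cv2.convexHull(topix(fr,pts).astype(np.float32)).reshape(-1,2)
    for z in (.047,.050,.053):
        def res(q):
            H=hull([q[0],q[1],z]); return np.array([abs(cv2.pointPolygonTest(H,tuple(map(float,x)),True)) for x in b if x[1]<np.median(b[:,1])+ (0 if fr is not f else 99)])
        S=least_squares(res,[.528,.352],diff_step=1e-3); best.append((z,S.x.round(4),S.fun.mean().round(2)))
    print(s,best)
    H=hull([.528,.352,.047]);print(H.min(0),H.max(0))
    x0,y0=b.min(0)-6; x1,y1=b.max(0)+[6,25]; k=390/(x1-x0); im=cv2.resize(fr['image'][int(y0):int(y1),int(x0):int(x1)],None,fx=k,fy=k,interpolation=2)[...,::-1].copy()
    for cc,col in ((circ(*best[0][1],.047,.032),(0,0,255)),(circ(*best[0][1],.0605,.0315),(0,160,0)),(circ(*best[0][1],.063,.0265),(255,0,0))):
        for q in topix(fr,cc)[::3]: cv2.circle(im,tuple(((q-[x0,y0]+.5)*k).astype(int)),1,col,-1)
    out.append(im)
hh=max(i.shape[0] for i in out[1:]); cv2.imwrite('pics/z14.png',np.hstack([cv2.copyMakeBorder(i,0,hh-i.shape[0],0,0,0) for i in out[1:]]))
cv2.imwrite('pics/z14w.png',out[0])
E
```

```text
[ 261   50  108  113 9204] [(0.047, array([0.5277, 0.3531]), np.float64(0.5)), (0.05, array([0.5277, 0.3531]), np.float64(0.95)), (0.053, array([0.5277, 0.3531]), np.float64(1.56))]
[262.47882  52.74466] [367.89316 162.83264]
[152 274  30  37 784] [(0.047, array([0.526 , 0.3529]), np.float64(0.51)), (0.05, array([0.523 , 0.3536]), np.float64(0.53)), (0.053, array([0.5199, 0.3543]), np.float64(0.55))]
[150.97777 273.6073 ] [182.22089 300.16504]
[311 179  22  27 439] [(0.047, array([0.5253, 0.3513]), np.float64(0.32)), (0.05, array([0.5242, 0.3459]), np.float64(0.33)), (0.053, array([0.5232, 0.3404]), np.float64(0.35))]
[311.2652  178.59904] [332.86798 193.09038]
```

View pics/z14.png

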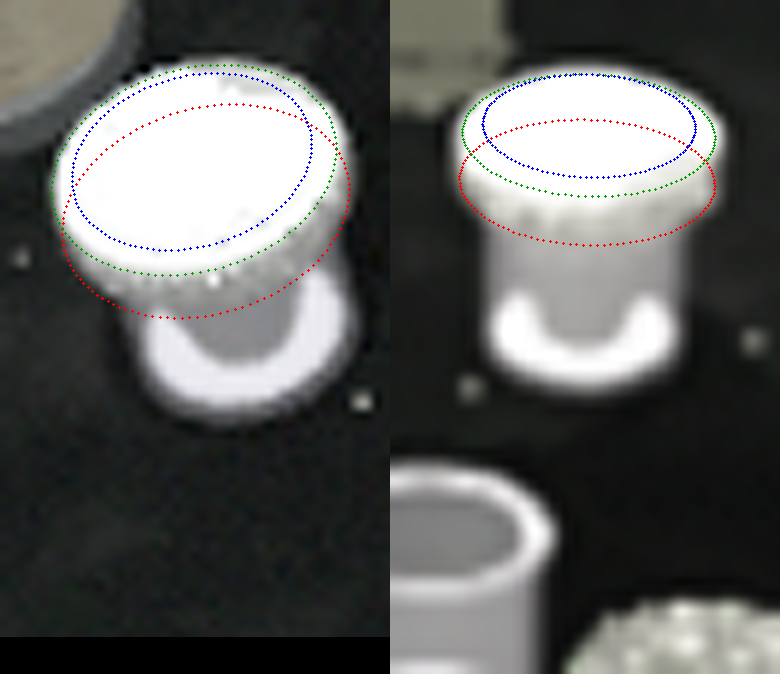

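View pics/z14w.png

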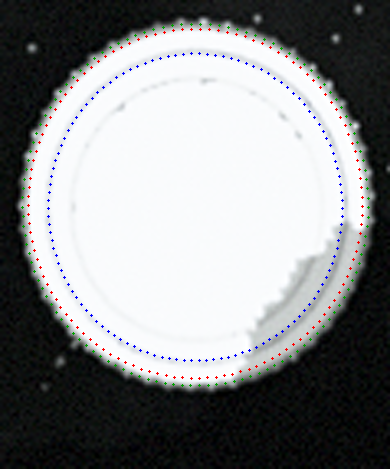

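send_rows --pt "0 0 2 0 0" --pt "0 0 3.8 0 0" --pt "0 0 2 0 0" --pt "0 2 0 0 0" --pt "0 3 0 0 0" --pt "0 3 0 0 0" --pt "0 2 0 0 0" --pt "0 0.4 0 0 0" --pt "0 0.2 0 0 0" --pt "0 0 0 0 0"

```text
clock: 16.52
tcp_pos: [0.5281, 0.3519, 0.0827]
orientation: [-1.558, 0.225, -0.227]
contact_force: [0.0, -0.7, -0.5]
grip_width: -0.0002
```

send_rows --pt "0 0.2 0 0 0" --pt "0 0.2 0 0 0" --pt "0 0 0 0 0"

```text
clock: 16.9
tcp_pos: [0.5276, 0.3514, 0.0778]
orientation: [-1.559, 0.226, -0.226]
contact_force: [-0.2, -0.0, -0.3]
grip_width: -0.0001
```

send_rows --pt "0 0.1 0 0 0" --pt "0 0.1 0 0 0" --pt "0 0.1 0 0 0" --pt "0 0 0 0 0"

```text
clock: 17.4
tcp_pos: [0.5279, 0.3518, 0.0771]
orientation: [-1.559, 0.225, -0.227]
contact_force: [-4.3, -3.3, 16.8]
grip_width: -0.0
```

send_rows --pt "0 0.1 0 0 0" --pt "0 0 0 0 0" --pt "0 -0.5 0 0 0" --pt "0 -1.5 0 0 0" --pt "0 -3 0 0 0" --pt "0 -3 -2 0 0" --pt "0 -2 -4 0 0" --pt "0 -1 -3 0 0" --pt "0 0 0 0 0" --pt "0 0 0 0 0"

```text
clock: 18.65
tcp_pos: [0.5022, 0.2659, 0.1842]
orientation: [-1.558, 0.225, -0.226]
contact_force: [0.6, -0.3, 0.2]
grip_width: -0.0001
```

```bash
python3 - <<'E'
from meas import *
f=snap('wrist','w15.png');g=snap('scene','s15.png');h=snap('side','d15.png');o=r.get_obs();print(o['clock'],o['tcp_pos'],o['contact_force'])
A=cv2.resize(g['image'][250:320,130:280],(750,350),interpolation=2)[...,::-1]
B=cv2.resize(h['image'][340:420,280:400],(375,250),interpolation=2)[...,::-1]; C=cv2.resize(h['image'][160:240,270:390],(375,250),interpolation=2)[...,::-1]
cv2.imwrite('pics/z15.png',np.vstack([A[:340],np.hstack([B,C])]))
E
```

```text
18.8 [0.50185744 0.26636481 0.18352125] [-0.16905239 -0.30345045 -0.56377443]
```

View pics/z15.png

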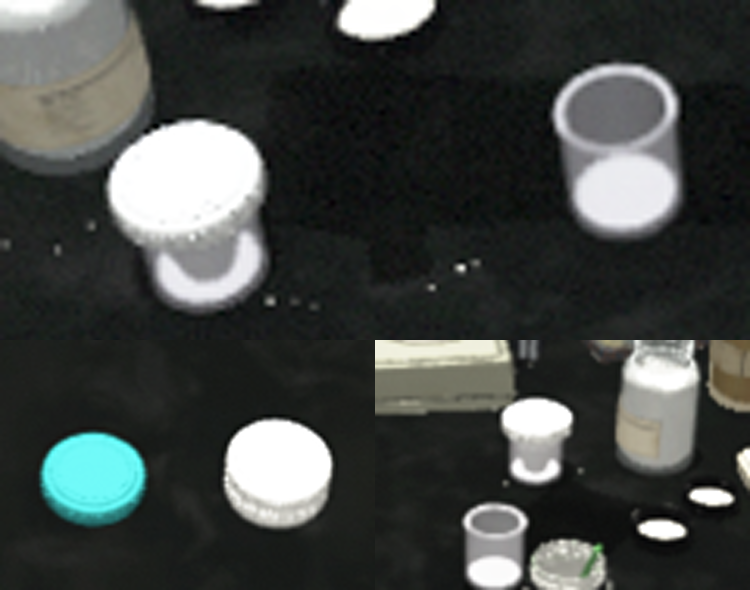

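The lid is seated and looks level. The two other lids are still stacked and the empty pot has not moved.

```bash
python3 -c "
from bench import r
print(r.hand_in())"
```

```text
the job is handed in; nothing more can be done
None
```

I took only the top lid off the stack, set it on the pot with the crucible and pressed it home. I then opened the gripper, pressed once more on the panel with the fingers shut, backed away and handed in at about 19 s.

- **Seating:** The wrist force dropped as the lid snapped through, then met a hard stop at about 25 N. With the fingers shut, they met the panel at about z = 0.063 m, which is the height of a seated lid; one still held up by its tabs would be at 0.069 m.
- **Centring and level:** The wrist picture fits a level, seated lid to about 0.5 px. It puts the lid about 2 mm from where I had measured the pot rim. I did not measure tilt separately, and the scene and side cameras could not settle the lid's height by themselves. Those two cameras also differed from the wrist fit by a few millimetres.
- **Everything else:** In the last pictures the other two lids are still stacked, the empty pot is standing where it was, and the crucible is inside the closed pot. The arm was clear of everything. I checked these by eye, not by measuring.

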